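# Snap the lifting hook onto the tube rack's eye and draw the rack up out of the dry bath

### The arm

A 7-joint arm with a two-finger parallel gripper is mounted at the origin on the work surface. World frame = base frame: x ahead of the robot, y to its left, z up, the work surface at z = 0. Lengths are in m, angles in rad, forces in N, time in s.
With the tool pointing down it reaches from about 0.425 to 0.925 m from the base axis. Payload 6.8 kg.
Tool frame: the origin (TCP) lies on the front face of the gripper's body, between the roots of the fingers; the fingertips stand 73 mm ahead of it and the grasp point (between the pads) lies 54 mm ahead of it (tcp_to_tips is the distance from the TCP to the fingertips, in m); z points along the fingers, x is the direction in which the jaws open and shut, and the axes are right-handed (so a half turn about z gives the same grasp; the last joint's range is limited). The gripper opens to 85 mm and grips with 20 to 120 N. Pads are 22 mm wide; open, the fingers measure 114 mm over their backs; the gripper's body (76 mm by 85 mm) begins 54 mm behind the grasp point. The pads swing forward as they close: fully open they stand 13 mm farther back than shut.
Start: joints at [-1.347, 0.477, 0.022, 1.555, -0.011, 1.109, -0.083], TCP at [0.22, 0.638, 0.304] pointing down, gripper open.
Joint ranges: [-2.96, 2.96], [-0.34, 2.1], [-1.41, 1.46], [0.24, 2.44], [-1.37, 4.51], [0.17, 1.92], [-2.96, 2.96]. Speed limits (rad/s): [2.39, 2.39, 3.14, 3.14, 3.14, 3.14, 3.14].

### API

Orientations are given as a unit quaternion [w, x, y, z].
In Python, from station import get_obs, read_camera, hand_in, look_for, silhouettes, tcp_to_tips gives the robot as it stands. The module is installed in compiled form; this text tells all that it offers.
- The arm moves only by the tool apply_moves, never from a script. Its argument "moves" is a list of rows, each a list of 3 entries, a list of its own where there are three numbers: the shift along the tool's x, y, z in units of 25 mm (1.0 is 25 mm), then the turn, a rotation vector about the tool's x, y, z in units of 10 degrees (1.0 is 10 degrees), then the gripper's target within -1 to 1 (fully open at 1, half-way at 0, shut at -1). In form: [[[dx, dy, dz], [rx, ry, rz], jaw], ...]. A call has 1 to 20 rows; each row is the pose to reach, as a shift and turn from the pose commanded when the call began, along the tool's axes at that moment; what a row does not reach only later rows make up. A row lasts 1/8 s, in which the tool goes at most 62.5 mm and 10.7 degrees, less where a joint would pass 70% of its speed; a pose out of reach is approached as far as the arm can. A call with a gripper value outside its range is refused whole. The fingers move at their own pace and stop on an object; "force" is the grip in N (left out, the last holds). Time passes only in rows, so rows that repeat a pose let the fingers close. It gives the time, the measured TCP pose, the force and the opening at its end, in the units of the state.
- get_obs(): the state, without advancing time (a new reading comes with each control period).
- read_camera(name): name is "scene" or "side" or "wrist"; returns a dict with "color" (384x512x3 uint8, red, green, blue), "mtx" (3x3 intrinsics, pixels), "k1" (the pictures are not rectified: a ray, as slopes to the right and down, at radius r is drawn at 1 + k1 r^2 times it, then the intrinsics apply), "eye" and "rotation" of the camera in the world; the wrist camera has in their place "hand_eye" (4x4, takes a point from camera to tool coordinates, whose origin is the TCP and whose axes are the tool frame's). Camera axes: x right, y up, looking along -z (the intrinsics and any distortion apply to the point x, -y, -z); pixel columns grow to the right and rows downward; lengths in m; the calibration is good to about 2 mm. A picture is of the moment at which its call begins: read the wrist's pose just before it. There is no depth.
- hand_in(): hands the job in, once; it reports no verdict.
Trained networks look in the newest picture that a camera, given by its name, has taken for a name from the list of things; names that differ only in an ending like _2 or _b are one class to them, and where a whole thing is asked for, a point or a joint stands for the part that bears it (a point fixed in the world has none). Each returns a list of dicts, best first, with "conf" (0 to 1); they miss things now and then, are a little off and sometimes report something else, mostly with a low value. They report only what shows in the picture. A call takes as long as a camera call. They do not tell look-alikes from the thing itself.
- look_for(camera, query): "pixel" ([row, column] in pixels, amid what is visible of it).
- silhouettes(camera, query): "mask" (384x512 bool, what is visible of it) and "pixel" ([row, column] in pixels, amid what is visible of it).
The state is a dict: "t": time; "q": joint angles; "joint_vel": joint speeds; "joint_torque": joint torques, N m; "eef_pos": TCP position; "tool_rot": TCP orientation; "contact_force": force on the tool from outside, world axes, zero at the start; "torque": the same for the moment, N m; "gripper_width": opening from 0.0 (shut) to 1.0 (fully open).
Only numpy, scipy, OpenCV 4.12 (cv2) and the standard library are available. Lean on these libraries where they do the work, as an engineer would, in place of code of your own. Each camera call takes 0.05 s, during which the arm holds its last target.

### The job

Take the orange-handled snap hook from its stand and press its sprung gate gently against the yellow lifting eye of the tube rack until the eye is inside and the gate has sprung shut behind it. Then slowly draw the rack up about 5 cm out of the dry bath by the hook alone and let go, leaving the rack up and the hook clipped on. Never push hard on the eye (12 N is plenty) nor jerk it, do not touch the rack with the gripper, and leave the other things on the bench where they are.

Things in the scene. Friction and masses are not known exactly. Their poses are not given: they have to be found in the camera images.
- hook_grip (a point): Centre of the orange handle of the loose snap hook (0.14 kg), 64 mm above the hook's underside. Handle 26 mm (x) x 20 mm (y) x 40 mm tall (z). Axes are the hook's: z up through the handle, x towards the side with the gated mouth, y across its 12 mm thickness. It stands upright in its stand's pocket (18 mm deep, 2 mm play).
- hook: The flat steel snap hook, 84 mm tall; origin mid-underside, axes as hook_grip. Heights from the underside, x from the middle: back at x -18 to -9 mm; bow across the bottom 8 mm thick; nose at x 9 to 17, up to 17 mm; head from 32 mm up, out to x 13. The mouth (17 to 32 mm high) on the +x side is closed by the brass gate just inside the nose, outer face at x 9.
- hook_throat (a point): Middle of the throat, 39.5 mm straight below hook_grip, 24.5 mm above the underside, level with mid-mouth; same axes. The throat is 18 mm wide (x -9 to 9 mm); its floor, where the load finally hangs, is 16.5 mm below this point.
- gate (a joint): Angle (rad) of the brass gate, 19 mm long, hinged at its top: 0 shut, to 1.35 swung inwards and up (inwards only; 4 to 6 N at mid-mouth). A bar pushed level through the mouth swings it to about 1.2 and still holds it open when it meets the back, which is a hard stop; raising the hook 13 mm then drops the bar to the throat's floor and the gate springs shut.
- slot_mid (a point): Middle of the slot on the rack plate's upper face (plate 116 x 150 x 6 mm); z up, y along slot and long side. The yellow eye stands on the slot, clamped anywhere within 30 mm of this point along y: how far is not measured and must be seen or felt. It is rigid and can be hooked from either y side.
- bath: The white dry bath, 160 (x) x 190 (y) x 88 mm, fixed; origin mid-underside, axes as slot_mid, which is 94 mm above it while the rack is down. The rack's eye is an arch of 6 mm round bar: level top bar along x, its centre 36 mm above the plate's upper face, legs 38 mm apart (32 mm clear), foot 48 x 16 x 5 mm. Tube caps stand 9 mm above the plate in rows at x +-43 mm (15 mm wide); the strip between is clear.
- rack (a joint): Height (m) of the rack above its lowest place: 0 down in the bath, to 0.075 at its upper stop. It slides straight up on guides; lifting takes about 8 N and it stays where it is left.
- stand: Low grey and black parking stand fixed to the bench (foot 90 x 70 x 6 mm, pocket walls to 24 mm above the bench), origin at the middle of its underside; the hook's x runs along its x.
- tips_red: Bystander: closed tip box with red lid, 82 x 120 x 52 mm, origin under its centre.
- tips_green: Bystander: closed tip box with green lid, 82 x 120 x 52 mm, origin under its centre.
- tips_yellow: Bystander: closed tip box with yellow lid, 82 x 120 x 52 mm, origin under its centre.
- jar: Bystander: small amber jar, 36 mm across, 50 mm tall, between bath and stand; origin under its centre.
- timer: Bystander: white bench timer, 60 x 85 x 20 mm, origin under its centre.
- wash_bottle: Bystander: white bottle with green cap, 64 mm across, 160 mm tall, origin under its centre.
There are look-alikes about, which are no part of the job. Of the things that look like the hook, the smallest one is meant.

How it is judged:
By the outcome, as a careful person would: the job done as asked, in the order asked, and still so for the second after the job is handed in, with the robot touching nothing.
It also fails if it takes over 61 s, if anything falls off the work surface, if the arm or the gripper's body presses on something with over 40 N, if the wrist force passes 120 N, or if a joint passes its speed limit or range.

## Working session

There is one attempt and no reset: what is moved stays moved. The work goes in short steps, Python scripts to look and compute and a tool call to move; the robot and the scene stay as the last step left them, time stands still between calls to the robot, and variables do not carry over. Pictures are saved under pics/ and viewed, and the job is handed in when it is done.

Besides the shell and the picture viewer there is one more tool, called after ">>>" in YAML: its name, and indented under it one key for each argument. apply_moves: Moves the arm, as the interface text tells. Its arguments: {"type":"object","properties":{"moves":{"type":"array"},"force":{"type":"number"}},"required":["moves"]}

```bash
mkdir -p pics; ls; cat > h.py <<'E'
import numpy as np, cv2
from station import *
def save(c,n):
    r=read_camera(c); cv2.imwrite('pics/'+n,r['color'][:,:,::-1]); return r
E
python3 - <<'E'
from h import *
o=get_obs(); print({k:np.round(v,3) for k,v in o.items()}, tcp_to_tips)
for c in ['scene','side','wrist']:
    r=save(c,c+'0.png'); print(c,{k:np.round(v,4).tolist() for k,v in r.items() if k!='color'})
    for q in ['hook','hook_grip','gate','bath','stand','slot_mid','rack','jar','wash_bottle']:
        try: print(q,[(np.round(d['pixel']).tolist(),round(d['conf'],2)) for d in look_for(c,q)])
        except Exception as e: print(q,e)
E
```

```text
pics
{'t': np.float64(0.0), 'q': array([-1.347,  0.478,  0.022,  1.556, -0.012,  1.109, -0.083]), 'joint_vel': array([-0.001,  0.002, -0.   , -0.001, -0.001,  0.001,  0.   ]), 'joint_torque': array([-0.0000e+00, -5.9648e+01,  1.6080e+00, -2.8119e+01,  1.2000e-02,
        9.0000e-03,  0.0000e+00]), 'eef_pos': array([0.22 , 0.638, 0.303]), 'tool_rot': array([ 0.001,  0.814,  0.581, -0.001]), 'contact_force': array([0.508, 0.066, 0.719]), 'torque': array([ 0.028, -0.044, -0.037]), 'gripper_width': np.float64(1.001)} 0.0726
scene {'mtx': [[459.8769, 0.0, 256.403], [0.0, 459.8769, 191.286], [0.0, 0.0, 1.0]], 'k1': -0.1681, 'eye': [1.4881, -0.7786, 0.8768], 'rotation': [0.8027, 0.4286, 0.1939, 0.3666]}
hook [([217.0, 201.0], 0.84), ([201.0, 188.0], 0.73), ([215.0, 156.0], 0.72), ([199.0, 242.0], 0.41)]
hook_grip [([216.0, 199.0], 0.83), ([212.0, 158.0], 0.82), ([203.0, 187.0], 0.44)]
gate []
bath [([170.0, 288.0], 0.66)]
stand [([217.0, 183.0], 0.77), ([200.0, 190.0], 0.65)]
slot_mid []
rack [([155.0, 288.0], 0.82)]
jar [([200.0, 243.0], 0.64)]
wash_bottle [([144.0, 343.0], 0.59), ([221.0,
[... 375 characters left out ...]
], 0.52)]
gate [([204.0, 278.0], 0.65), ([177.0, 210.0], 0.4)]
bath [([187.0, 212.0], 0.62)]
stand [([253.0, 255.0], 0.81)]
slot_mid [([177.0, 212.0], 0.95), ([205.0, 277.0], 0.47)]
rack [([179.0, 210.0], 0.94), ([309.0, 314.0], 0.51)]
jar []
wash_bottle [([158.0, 194.0], 0.67), ([177.0, 212.0], 0.47), ([234.0, 261.0], 0.21)]
wrist {'mtx': [[276.2552, 0.0, 257.2808], [0.0, 276.2552, 188.5475], [0.0, 0.0, 1.0]], 'k1': -0.0428, 'hand_eye': [[1.0, 0.0003, -0.0003, 0.0], [0.0002, -0.9551, -0.2962, -0.0749], [-0.0004, 0.2962, -0.9551, -0.0691], [0.0, 0.0, 0.0, 1.0]]}
hook []
hook_grip []
gate [([370.0, 106.0], 0.15)]
bath [([368.0, 106.0], 0.88)]
stand []
slot_mid []
rack []
jar []
wash_bottle []
```

View pics/scene0.png

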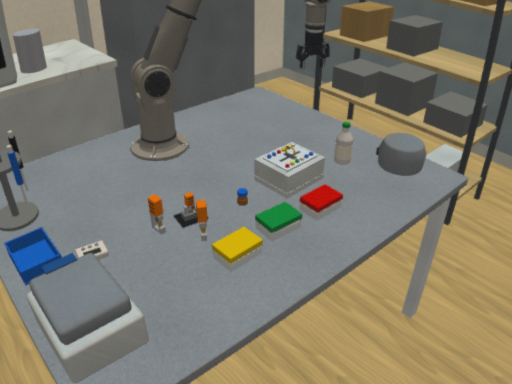

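View pics/side0.png

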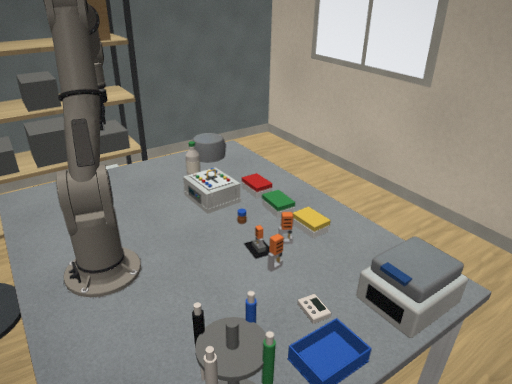

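View pics/wrist0.png

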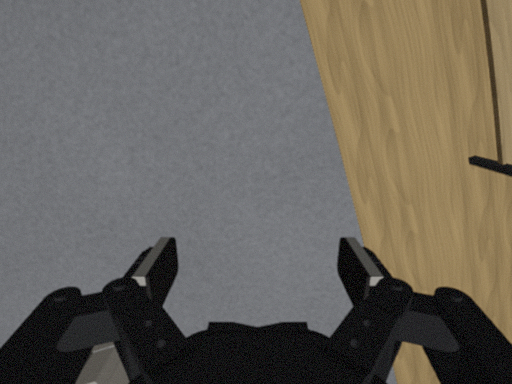

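```bash
python3 - <<'E'
import cv2
a=cv2.imread('pics/scene0.png')[110:270,120:360]; cv2.imwrite('pics/s_crop.png',cv2.resize(a,None,fx=3.3,fy=3.3,interpolation=2))
a=cv2.imread('pics/side0.png')[130:290,160:340]; cv2.imwrite('pics/d_crop.png',cv2.resize(a,None,fx=3.7,fy=3.7,interpolation=2))
E
```

```text
(no output)
```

View pics/s_crop.png

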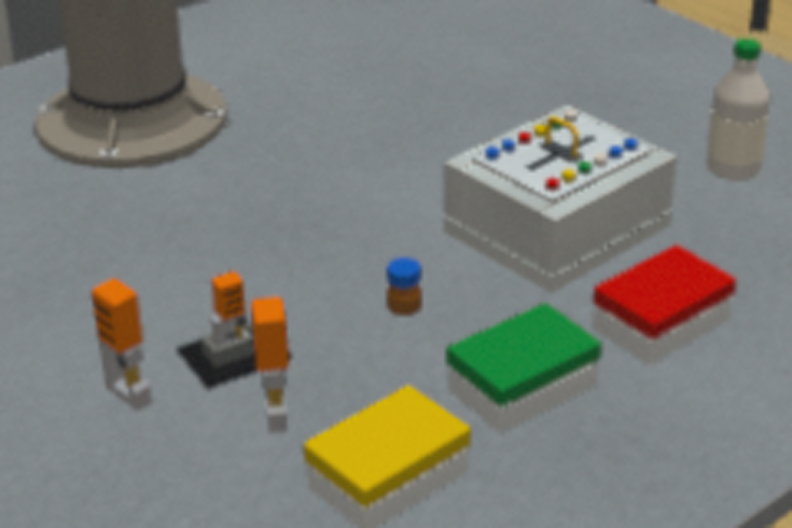

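View pics/d_crop.png

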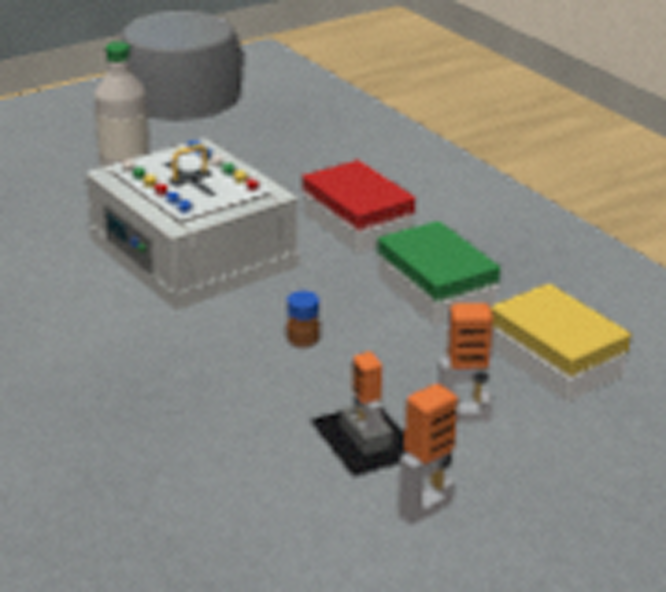

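```bash
cat >> h.py <<'E'
from scipy.spatial.transform import Rotation as R
from scipy.optimize import least_squares
def rot(q): return R.from_quat([q[1],q[2],q[3],q[0]]).as_matrix()
def campose(r,o=None):
    if 'eye' in r: return rot(r['rotation']),np.array(r['eye'])
    T=rot(o['tool_rot']); H=np.array(r['hand_eye']); return T@H[:3,:3], T@H[:3,3]+np.array(o['eef_pos'])
def proj(r,P,o=None):
    M,e=campose(r,o); p=(np.atleast_2d(P)-e)@M; x=p[:,0]/-p[:,2]; y=-p[:,1]/-p[:,2]
    f=1+r['k1']*(x*x+y*y); K=r['mtx']; return np.c_[K[0][0]*x*f+K[0][2],K[1][1]*y*f+K[1][2]]  # col,row
def tri(obs):  # [(r,o,(col,row))...]
    def f(P): return np.concatenate([(proj(r,P,o)[0]-np.array(c)) for r,o,c in obs])
    s=least_squares(f,[0.6,0,0.05]); return s.x, s.fun
def onplane(r,o,c,z):
    s=least_squares(lambda p:proj(r,[p[0],p[1],z],o)[0]-np.array(c),[0.6,0.]); return s.x
E
cat > a.py <<'E'
from h import *
s=read_camera('scene'); d=read_camera('side')
def S(x,y): return (x/3.3+120-.35,y/3.3+110-.35)
def D(x,y): return (x/3.7+160-.36,y/3.7+130-.36)
print('handle',tri([(s,None,S(228,296)),(d,None,D(367,378))]))
ys=[S(444,160),S(676,158),S(553,222),S(568,105)]; yd=[D(88,178),D(297,200),D(178,232),D(205,140)]
for p in ys: print('s',onplane(s,None,p,.088))
for p in yd: print('d',onplane(d,None,p,.088))
print('eye top',tri([(s,None,S(563,124)),(d,None,D(190,150))]))
print('jar top',tri([(s,None,S(404,266)),(d,None,D(303,298))]))
print('big1',tri([(s,None,S(118,315)),(d,None,D(432,425))]))
print('big2',tri([(s,None,S(270,333)),(d,None,D(470,336))]))
print('stand corners', [onplane(s,None,S(*p),.006) for p in [(178,350),(208,384),(292,355)]],[onplane(d,None,D(*p),.006) for p in [(314,424),(358,474),(408,455)]])
E
python3 a.py
```

```text
handle (array([ 0.4803549 , -0.1752254 ,  0.06979286]), array([ 0.01026235, -0.02094658,  0.01276123,  0.0218527 ]))
s [0.44337116 0.12255018]
s [0.59882662 0.31107418]
s [0.60534462 0.1237934 ]
s [0.43980589 0.30835205]
d [0.43007048 0.29304695]
d [0.59674786 0.1226497 ]
d [0.45398578 0.12899904]
d [0.58847442 0.30934125]
eye top (array([0.52011306, 0.21912403, 0.12855315]), array([ 0.02364904, -0.0698198 ,  0.03314973,  0.08049041]))
jar top (array([5.25288411e-01, 2.07270924e-04, 4.97473957e-02]), array([ 0.02059883, -0.04784394,  0.02774493,  0.05346168]))
big1 (array([ 0.46839757, -0.2847753 ,  0.09105408]), array([-0.20621324,  0.38340937, -0.24424787, -0.38530598]))
big2 (array([ 0.58013631, -0.19659476,  0.09212991]), array([-0.08862574,  0.17798587, -0.11985037, -0.2012203 ]))
stand corners [array([ 0.4447772 , -0.21526269]), array([ 0.50775512, -0.22246149]), array([ 0.52248703, -0.13655089])] [array([ 0.44998061, -0.13467653]), array([ 0.44159091, -0.21874405]), array([ 0.49531196, -0.22109296])]
```

Look-alikes (scene pixel row, col): large hook (215,156), large hook (217,201), small hook in the stand (200,188). I'm choosing the small one in the stand, because it is the smallest and the only one parked in the stand; the crop shows this. Next I look at the eye from above on the way to the hook.

```bash
cat >> h.py <<'E'
def goto(xyz,yaw):  # tool down, tool-x at angle yaw (rad) in world ; prints shift/turn units from current measured pose
    o=get_obs(); T=rot(o['tool_rot']); c,s=np.cos(yaw),np.sin(yaw)
    G=np.array([[c,s,0],[s,-c,0],[0,0,-1.]])
    d=T.T@(np.array(xyz)-o['eef_pos'])/.025; w=R.from_matrix(T.T@G).as_rotvec(degrees=True)/10
    print('shift',np.round(d,3).tolist(),'turn',np.round(w,3).tolist(),'yaw now',np.degrees(np.arctan2(T[1,0],T[0,0])))
E
python3 -c "
from h import *
goto([.52,.21,.31],np.pi/2)"
```

```text
shift [-12.283, 16.93, -0.244] turn [-0.0, -0.0, -1.901] yaw now 70.98783641200636
```

>>> apply_moves:
  moves:
    - [[-12.28, 16.93, -0.24], [0, 0, -1.9], 1]
    - [[-12.28, 16.93, -0.24], [0, 0, -1.9], 1]
    - [[-12.28, 16.93, -0.24], [0, 0, -1.9], 1]
    - [[-12.28, 16.93, -0.24], [0, 0, -1.9], 1]
    - [[-12.28, 16.93, -0.24], [0, 0, -1.9], 1]
    - [[-12.28, 16.93, -0.24], [0, 0, -1.9], 1]
    - [[-12.28, 16.93, -0.24], [0, 0, -1.9], 1]
    - [[-12.28, 16.93, -0.24], [0, 0, -1.9], 1]
    - [[-12.28, 16.93, -0.24], [0, 0, -1.9], 1]
    - [[-12.28, 16.93, -0.24], [0, 0, -1.9], 1]
    - [[-12.28, 16.93, -0.24], [0, 0, -1.9], 1]
    - [[-12.28, 16.93, -0.24], [0, 0, -1.9], 1]

```text
t: 3.1
eef_pos: [0.5192, 0.2117, 0.3098]
tool_rot: [-0.0, 0.706, 0.708, 0.0]
contact_force: [0.0, -0.1, 0.1]
gripper_width: 0.998
```

```bash
python3 - <<'E'
from h import *
import pickle
o=get_obs(); print({k:np.round(v,3) for k,v in o.items()})
r=save('wrist','w1.png'); pickle.dump((o,r),open('w1.pkl','wb'))
for q in ['bath','slot_mid','rack']:
    print(q,[(np.round(d['pixel']).tolist(),round(d['conf'],2)) for d in look_for('wrist',q)])
goto([.48,-.175,.31],np.pi/2)
E
```

```text
{'t': np.float64(3.1), 'q': array([-0.618,  0.283,  0.146,  1.834, -0.048,  1.027,  1.121]), 'joint_vel': array([-0.001,  0.   ,  0.006,  0.001,  0.001, -0.001,  0.001]), 'joint_torque': array([ 3.8000e-01, -4.5369e+01,  2.2000e+00, -2.6885e+01,  2.5000e-02,
        2.0000e-03, -7.0000e-03]), 'eef_pos': array([0.519, 0.212, 0.31 ]), 'tool_rot': array([-0.   ,  0.706,  0.708,  0.   ]), 'contact_force': array([ 0.037, -0.14 ,  0.069]), 'torque': array([-0.027,  0.019,  0.034]), 'gripper_width': np.float64(0.998)}
bath [([167.0, 269.0], 0.76)]
slot_mid [([173.0, 267.0], 0.59)]
rack [([170.0, 266.0], 0.82)]
shift [-15.431, -1.604, -0.007] turn [-0.001, -0.001, 0.007] yaw now 90.06753940777742
```

View pics/w1.png

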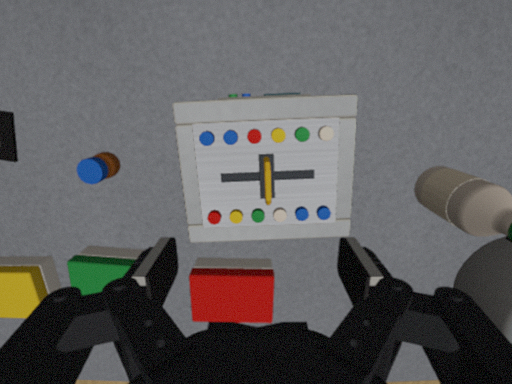

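```bash
python3 - <<'E'
import cv2
a=cv2.imread('pics/w1.png')[85:255,165:365]; cv2.imwrite('pics/w1c.png',cv2.resize(a,None,fx=3.5,fy=3.5,interpolation=2))
E
```

```text
(no output)
```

View pics/w1c.png

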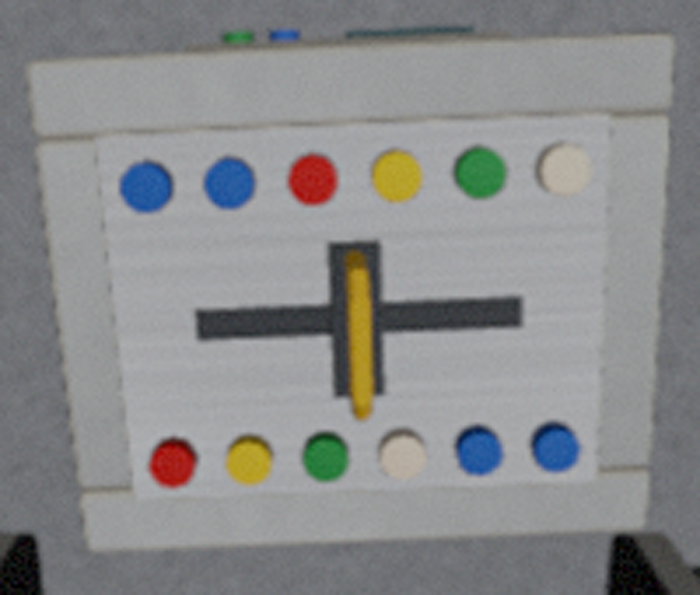

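>>> apply_moves:
  moves:
    - [[-15.4, -1.6, 0], [0, 0, 0], 1]
    - [[-15.4, -1.6, 0], [0, 0, 0], 1]
    - [[-15.4, -1.6, 0], [0, 0, 0], 1]
    - [[-15.4, -1.6, 0], [0, 0, 0], 1]
    - [[-15.4, -1.6, 0], [0, 0, 0], 1]
    - [[-15.4, -1.6, 0], [0, 0, 0], 1]
    - [[-15.4, -1.6, 0], [0, 0, 0], 1]
    - [[-15.4, -1.6, 0], [0, 0, 0], 1]
    - [[-15.4, -1.6, 0], [0, 0, 0], 1]
    - [[-15.4, -1.6, 0], [0, 0, 0], 1]

```text
t: 4.55
eef_pos: [0.4804, -0.1731, 0.3098]
tool_rot: [-0.0, 0.706, 0.708, 0.0]
contact_force: [0.3, 0.3, 0.6]
gripper_width: 1.001
```

```bash
python3 - <<'E'
from h import *
import pickle
o=get_obs(); print({k:np.round(v,3) for k,v in o.items()})
r=save('wrist','w2.png'); pickle.dump((o,r),open('w2.pkl','wb'))
a=r['color'][80:300,140:400,::-1]; cv2.imwrite('pics/w2c.png',cv2.resize(a,None,fx=2.7,fy=2.7,interpolation=2))
for q in ['hook','hook_grip','stand','gate']:
    print(q,[(np.round(d['pixel']).tolist(),round(d['conf'],2)) for d in look_for('wrist',q)])
E
```

```text
{'t': np.float64(4.55), 'q': array([-0.103,  0.202,  0.379,  1.957, -0.089,  0.999,  1.891]), 'joint_vel': array([ 0.004,  0.001,  0.007,  0.001,  0.001, -0.   ,  0.004]), 'joint_torque': array([ 1.8700e-01, -3.6930e+01,  2.7610e+00, -2.6323e+01,  1.5000e-02,
        3.0000e-03, -8.0000e-03]), 'eef_pos': array([ 0.48 , -0.173,  0.31 ]), 'tool_rot': array([-0.   ,  0.706,  0.708,  0.   ]), 'contact_force': array([0.265, 0.331, 0.593]), 'torque': array([0.001, 0.014, 0.007]), 'gripper_width': np.float64(1.001)}
hook [([159.0, 158.0], 0.83), ([171.0, 254.0], 0.82), ([252.0, 240.0], 0.64)]
hook_grip [([158.0, 160.0], 0.98), ([252.0, 241.0], 0.66), ([167.0, 256.0], 0.56)]
stand [([150.0, 259.0], 0.85)]
gate []
```

View pics/w2c.png

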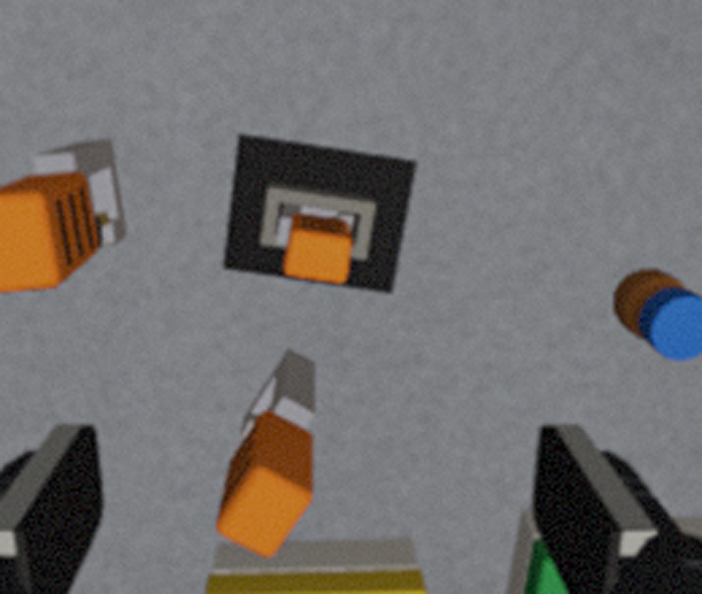

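```bash
python3 - <<'E'
from h import *
import pickle
o,r=pickle.load(open('w2.pkl','rb'))
f=lambda x,y:(x/2.7+140-.3,y/2.7+80-.3)
top=[f(290,232),f(352,236),f(349,283),f(284,277)]
P=np.array([onplane(r,o,p,.090) for p in top]); print(P,P.mean(0))
st=[f(240,135),f(415,161),f(392,292),f(224,268)]
S=np.array([onplane(r,o,p,.006) for p in st]); print(S,S.mean(0))
def ang(a,b): return np.degrees(np.arctan2(*(b-a)[::-1]))
print('stand x yaw',ang(S[0],S[1]),ang(S[3],S[2]),'perp',ang(S[0],S[3]),ang(S[1],S[2]))
print('handle yaw',ang(P[0],P[1]),ang(P[3],P[2]))
o,r=pickle.load(open('w1.pkl','rb'))
f=lambda x,y:(x/3.5+165-.35,y/3.5+85-.35)
B=np.array([onplane(r,o,f(*p),.088) for p in [(40,137),(667,117),(648,470),(82,490)]]);print('bath',B,B.mean(0),ang(B[0],B[1]),ang(B[3],B[2]),ang(B[0],B[3]),ang(B[1],B[2]))
Q=np.array([onplane(r,o,f(*p),.094) for p in [(100,133),(610,113),(597,479),(134,497)]]);print('plate',Q,Q.mean(0),ang(Q[0],Q[1]),ang(Q[3],Q[2]))
E=np.array([onplane(r,o,f(*p),.130) for p in [(356,262),(363,408)]]);print('eye',E,E.mean(0),ang(*E))
F=np.array([onplane(r,o,f(*p),.099) for p in [(330,243),(379,241),(384,393),(335,397)]]);print('foot',F,F.mean(0))
L=np.array([onplane(r,o,f(*p),.094) for p in [(197,325),(522,312)]]);print('slot',L,L.mean(0),ang(*L))
s=read_camera('scene');d=read_camera('side')
a=cv2.resize(s['color'][180:240,165:225,::-1],None,fx=8,fy=8,interpolation=2);b=cv2.resize(d['color'][215:275,230:290,::-1],None,fx=8,fy=8,interpolation=2)
cv2.imwrite('pics/z.png',cv2.resize(np.hstack([a,b]),(800,400)))
E
```

```text
[[ 0.46946463 -0.18400453]
 [ 0.47101932 -0.15945838]
 [ 0.49042737 -0.1603547 ]
 [ 0.48797459 -0.18656988]] [ 0.47972148 -0.17259687]
[[ 0.43934349 -0.21128682]
 [ 0.45182932 -0.12465457]
 [ 0.5199721  -0.13394874]
 [ 0.50718028 -0.22141604]] [ 0.4795813  -0.17282654]
stand x yaw 81.79874883857865 81.6796564457844 perp -8.492514099662221 -7.766798007168839
handle yaw 86.37585485912125 84.65476871083888
bath [[0.46449625 0.12767669]
 [0.45817496 0.31248127]
 [0.57067678 0.31808986]
 [0.57814014 0.13209332]] [0.51787203 0.22258529] 91.9590543204439 92.29783712472212 2.225612113139165 2.8540247671830015
plate [[0.46299774 0.14691166]
 [0.45692345 0.2937411 ]
 [0.57119427 0.29965023]
 [0.57776926 0.15042707]] [0.51722118 0.22268251] 92.36895846316948 92.52290362521569
eye [[0.49356418 0.21996109]
 [0.53405209 0.22236403]] [0.51380813 0.22116256] 3.3965025526902166
foot [[0.49409119 0.21337006]
 [0.49346438 0.22767124]
 [0.54034419 0.2300908 ]
 [0.54167081 0.21509993]] [0.51739264 0.22155801]
slot [[0.52027444 0.17294887]
 [0.51595166 0.2718892 ]] [0.51811305 0.22241904] 92.5017087075597
```

View pics/z.png

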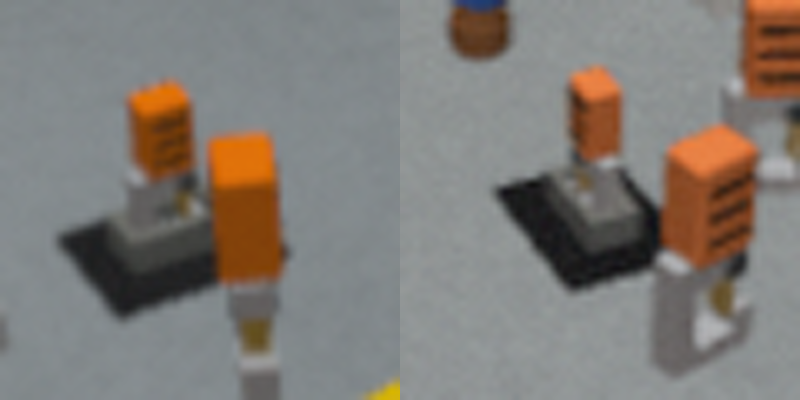

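```bash
python3 -c "
from h import *
goto([.4797,-.173,.126],np.radians(83.5))"
```

```text
shift [0.071, -0.013, 7.357] turn [0.001, -0.0, 0.65] yaw now 90.00423725876034
```

>>> apply_moves:
  moves:
    - [[0.05, 0, 0.8], [0, 0, 0.65], 1]
    - [[0.05, 0, 2], [0, 0, 0.65], 1]
    - [[0.05, 0, 3.5], [0, 0, 0.65], 1]
    - [[0.05, 0, 4.2], [0, 0, 0.65], 1]
    - [[0.05, 0, 4.2], [0, 0, 0.65], 1]
    - [[0.05, 0, 4.2], [0, 0, 0.65], 1]

```text
t: 5.65
eef_pos: [0.4805, -0.1739, 0.2057]
tool_rot: [0.0, 0.746, 0.666, 0.0]
contact_force: [-0.1, -0.2, 0.1]
gripper_width: 0.993
```

```bash
python3 - <<'E'
from h import *
import pickle
o=get_obs(); print(o['eef_pos'])
r=save('wrist','w3.png'); pickle.dump((o,r),open('w3.pkl','wb'))
goto([.4797,-.173,.126],np.radians(83.5))
a=r['color'][120:384,120:400,::-1]; cv2.imwrite('pics/w3c.png',cv2.resize(a,None,fx=2.2,fy=2.2,interpolation=2))
E
```

```text
[ 0.48046989 -0.17389817  0.20567879]
shift [0.033, -0.045, 3.196] turn [0.01, 0.0, -0.002] yaw now 83.48106378276766
```

View pics/w3c.png

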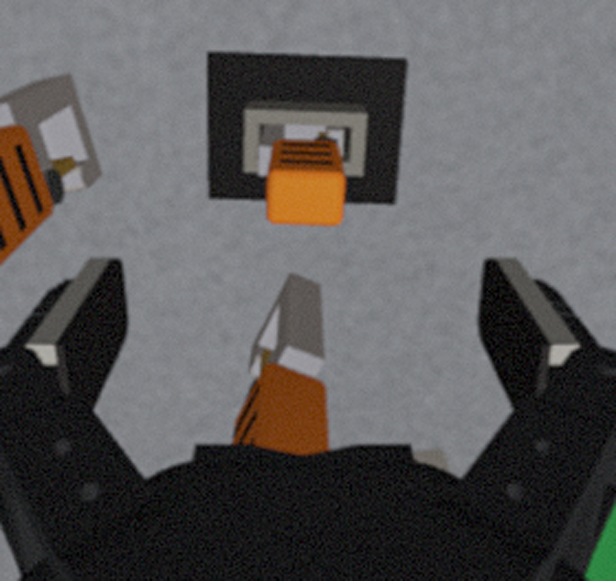

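```bash
python3 - <<'E'
from h import *
import pickle
o,r=pickle.load(open('w3.pkl','rb'))
f=lambda x,y:(x/2.2+120-.3,y/2.2+120-.3)
P=np.array([onplane(r,o,f(*p),.090) for p in [(270,172),(343,169),(345,223),(267,224)]]);print(P,P.mean(0))
T=rot(o['tool_rot']);print((P-o['eef_pos'][:2])@T[:2,:2]*1000)
E
```

```text
[[ 0.4687468  -0.18320572]
 [ 0.47040337 -0.15977647]
 [ 0.48927417 -0.16088855]
 [ 0.48669525 -0.18655896]] [ 0.4787799  -0.17260742]
[[-10.57829992 -10.59059368]
 [ 12.88753743 -11.60467309]
 [ 13.92506799   7.27036761]
 [-11.87215805   7.62249975]]
```

>>> apply_moves:
  moves:
    - [[0.04, -0.06, 0.8], [0, 0, 0], 1]
    - [[0.04, -0.06, 1.8], [0, 0, 0], 1]
    - [[0.04, -0.06, 2.7], [0, 0, 0], 0.8]
    - [[0.04, -0.06, 3.2], [0, 0, 0], 0.5]
    - [[0.04, -0.06, 3.2], [0, 0, 0], 0.2]
    - [[0.04, -0.06, 3.2], [0, 0, 0], -0.2]
    - [[0.04, -0.06, 3.2], [0, 0, 0], -1]
    - [[0.04, -0.06, 3.2], [0, 0, 0], -1]
    - [[0.04, -0.06, 3.2], [0, 0, 0], -1]
    - [[0.04, -0.06, 3.2], [0, 0, 0], -1]
    - [[0.04, -0.06, 3.2], [0, 0, 0], -1]
  force: 70

```text
t: 7.08
eef_pos: [0.4793, -0.1728, 0.1259]
tool_rot: [0.001, 0.746, 0.666, 0.001]
contact_force: [-1.0, 0.7, 5.9]
gripper_width: 0.298
```

```bash
python3 - <<'E'
from h import *
o=get_obs(); print({k:np.round(v,4) for k,v in o.items() if k not in('q','joint_vel','joint_torque')})
save('wrist','w4.png')
E
```

```text
{'t': np.float64(7.075), 'eef_pos': array([ 0.4793, -0.1728,  0.1259]), 'tool_rot': array([7.000e-04, 7.462e-01, 6.658e-01, 6.000e-04]), 'contact_force': array([-0.9824,  0.7492,  5.8619]), 'torque': array([0.0634, 0.2183, 0.0234]), 'gripper_width': np.float64(0.298)}
```

View pics/w4.png

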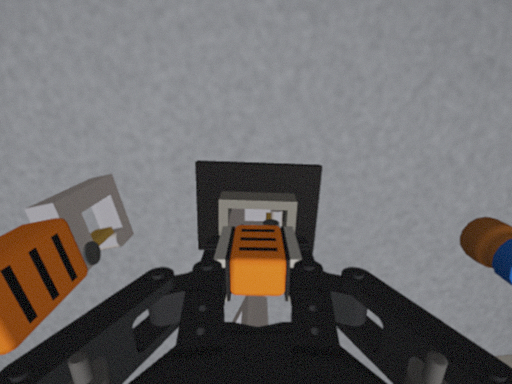

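>>> apply_moves:
  moves:
    - [[0, 0, -0.2], [0, 0, 0], -1]
    - [[0, 0, -0.6], [0, 0, 0], -1]
    - [[0, 0, -1.2], [0, 0, 0], -1]
    - [[0, 0, -2], [0, 0, 0], -1]
    - [[0, 0, -3], [0, 0, 0], -1]
    - [[0, 0, -4], [0, 0, 0], -1]
    - [[0, 0, -5], [0, 0, 0], -1]
    - [[0, 0, -6], [0, 0, 0], -1]
    - [[0, 0, -6.6], [0, 0, 0], -1]
    - [[0, 0, -6.8], [0, 0, 0], -1]
    - [[0, 0, -6.8], [0, 0, 0], -1]
    - [[0, 0, -6.8], [0, 0, 0], -1]

```text
t: 8.62
eef_pos: [0.4781, -0.1724, 0.294]
tool_rot: [-0.001, 0.746, 0.666, -0.001]
contact_force: [-0.0, -0.4, -2.1]
gripper_width: 0.293
```

```bash
python3 - <<'E'
from h import *
o=get_obs(); print({k:np.round(v,4) for k,v in o.items() if k not in('q','joint_vel','joint_torque')})
goto([.5165,.16,.30],np.radians(92.4))
E
```

```text
{'t': np.float64(8.625), 'eef_pos': array([ 0.4781, -0.1724,  0.294 ]), 'tool_rot': array([-7.000e-04,  7.461e-01,  6.658e-01, -6.000e-04]), 'contact_force': array([-0.0034, -0.3972, -2.0585]), 'torque': array([-0.0069,  0.0032,  0.033 ]), 'gripper_width': np.float64(0.2925)}
shift [13.383, 0.018, -0.239] turn [-0.01, -0.001, -0.891] yaw now 83.4895408504257
```

>>> apply_moves:
  moves:
    - [[0.4, 0, -0.1], [0, 0, 0], -1]
    - [[1.2, 0, -0.24], [0, 0, -0.1], -1]
    - [[2.4, 0, -0.24], [0, 0, -0.2], -1]
    - [[3.8, 0, -0.24], [0, 0, -0.3], -1]
    - [[5.2, 0, -0.24], [0, 0, -0.4], -1]
    - [[6.6, 0, -0.24], [0, 0, -0.5], -1]
    - [[8, 0, -0.24], [0, 0, -0.6], -1]
    - [[9.4, 0, -0.24], [0, 0, -0.7], -1]
    - [[10.8, 0, -0.24], [0, 0, -0.8], -1]
    - [[12, 0, -0.24], [0, 0, -0.89], -1]
    - [[12.8, 0, -0.24], [0, 0, -0.89], -1]
    - [[13.2, 0, -0.24], [0, 0, -0.89], -1]
    - [[13.4, 0, -0.24], [0, 0, -0.89], -1]
    - [[13.4, 0, -0.24], [0, 0, -0.89], -1]
    - [[13.4, 0, -0.24], [0, 0, -0.89], -1]

```text
t: 10.5
eef_pos: [0.5166, 0.1593, 0.3009]
tool_rot: [0.0, 0.693, 0.721, -0.0]
contact_force: [-0.5, -0.4, -1.3]
gripper_width: 0.298
```

```bash
python3 - <<'E'
from h import *
import pickle
o=get_obs(); print({k:np.round(v,4) for k,v in o.items() if k not in('joint_vel','joint_torque')})
r=save('wrist','w5.png');pickle.dump((o,r),open('w5.pkl','wb'))
s=read_camera('scene');d=read_camera('side');pickle.dump((s,d),open('sd5.pkl','wb'))
a=cv2.resize(s['color'][100:200,240:340,::-1],(400,400),interpolation=2);b=cv2.resize(d['color'][125:225,160:260,::-1],(400,400),interpolation=2)
cv2.imwrite('pics/z5.png',np.hstack([a,b]))
E
```

```text
{'t': np.float64(10.5), 'q': array([-0.5654,  0.2591,  0.1804,  1.8912, -0.0544,  0.9962,  1.2497]), 'eef_pos': array([0.5166, 0.1593, 0.3009]), 'tool_rot': array([ 1.000e-04,  6.928e-01,  7.211e-01, -1.000e-04]), 'contact_force': array([-0.5356, -0.4382, -1.3056]), 'torque': array([-0.0658, -0.0294,  0.0033]), 'gripper_width': np.float64(0.298)}
```

View pics/z5.png

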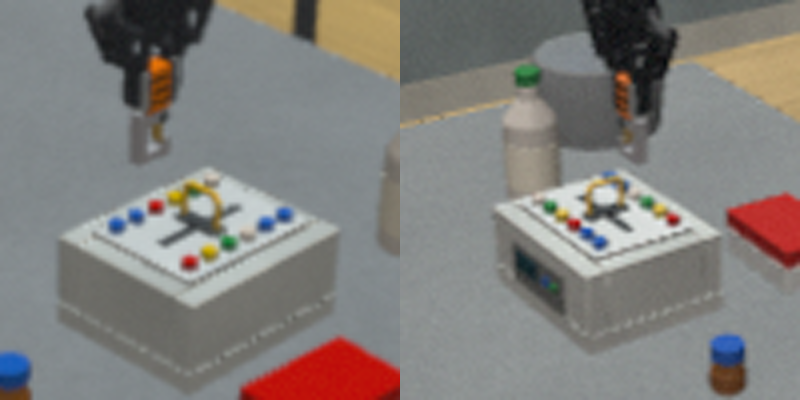

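View pics/w5.png

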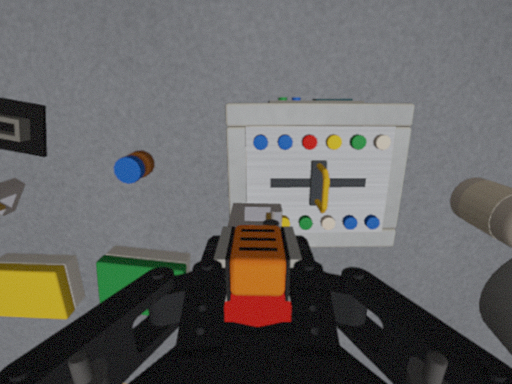

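```bash
python3 - <<'E'
from h import *
import pickle
o,r=pickle.load(open('w5.pkl','rb')); s,d=pickle.load(open('sd5.pkl','rb'))
def draw(im,pts,c,x0,y0,k):
    for p in pts: cv2.circle(im,tuple(int(v) for v in ((p-[x0,y0]+.5)*k)),2,c,-1)
T=rot(o['tool_rot'])
def hookpts():
    g=[]
    for x,z in [(-.018,0),(.017,0),(.017,.017),(.009,.017),(.013,.032),(-.018,.044),(-.013,.044),(.013,.044),(-.013,.084),(.013,.084)]:
        for y in (-.006,.006): g.append(o['eef_pos']+T@np.array([x,-y,.0])+np.array([0,0,-.1199+z]))
    return np.array(g)
ex=lambda c: np.array([c+np.array([np.cos(.042),np.sin(.042),0])*t for t in np.linspace(-.019,.019,5)])
eye=ex(np.array([.5165,.2213,.130]))
out=[]
for cam,x0,y0,n in [(s,262,110,50),(d,195,130,50)]:
    a=cv2.resize(cam['color'][y0:y0+n,x0:x0+n,::-1],(400,400),interpolation=2)
    draw(a,proj(cam,hookpts()),(0,255,0),x0,y0,400/n); draw(a,proj(cam,eye),(255,0,255),x0,y0,400/n); out.append(a)
cv2.imwrite('pics/z5b.png',np.hstack(out))
x0,y0=215,90
a=cv2.resize(r['color'][y0:y0+150,x0:x0+200,::-1],None,fx=4,fy=4,interpolation=2)
draw(a,proj(r,hookpts(),o),(0,255,0),x0,y0,4);draw(a,proj(r,eye,o),(255,0,255),x0,y0,4)
cv2.imwrite('pics/w5b.png',a)
E
```

```text
(no output)
```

View pics/z5b.png

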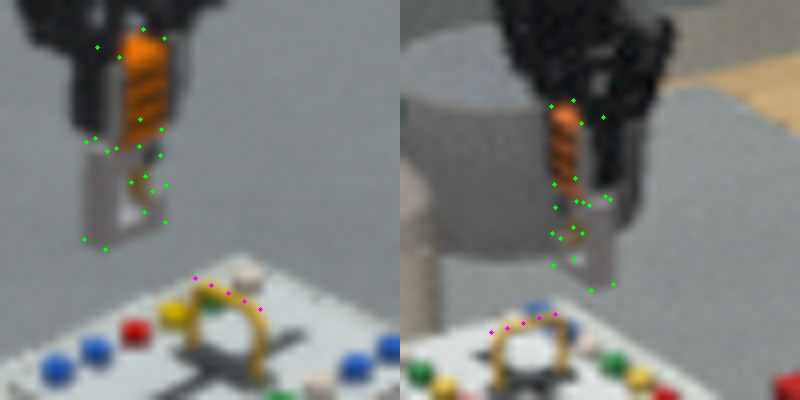

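View pics/w5b.png

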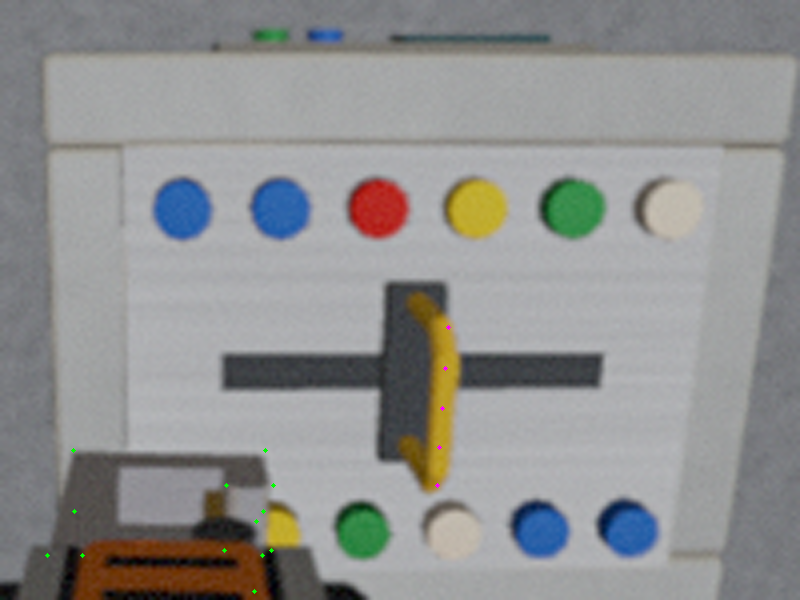

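>>> apply_moves:
  moves:
    - [[0, 0.02, 0.3], [0, 0, 0], -1]
    - [[0, 0.06, 0.9], [0, 0, 0], -1]
    - [[0, 0.08, 1.6], [0, 0, 0], -1]
    - [[0, 0.08, 2.2], [0, 0, 0], -1]
    - [[0, 0.08, 2.7], [0, 0, 0], -1]
    - [[0, 0.08, 3], [0, 0, 0], -1]
    - [[0, 0.08, 3.02], [0, 0, 0], -1]
    - [[0, 0.08, 3.02], [0, 0, 0], -1]
    - [[0.4, 0.08, 3.02], [0, 0, 0], -1]
    - [[0.8, 0.08, 3.02], [0, 0, 0], -1]
    - [[1, 0.08, 3.02], [0, 0, 0], -1]
    - [[1, 0.08, 3.02], [0, 0, 0], -1]
    - [[1, 0.08, 3.02], [0, 0, 0], -1]

```text
t: 12.28
eef_pos: [0.5175, 0.1851, 0.2254]
tool_rot: [0.0, 0.692, 0.722, -0.0]
contact_force: [-0.9, 0.6, -0.8]
gripper_width: 0.296
```

```bash
cat > look.py <<'E'
from h import *
import sys
n=sys.argv[1]
o=get_obs(); print({k:np.round(v,4) for k,v in o.items() if k not in('q','joint_vel','joint_torque')})
r=read_camera('wrist'); s=read_camera('scene');d=read_camera('side')
a=cv2.resize(s['color'][115:175,260:320,::-1],(400,400),interpolation=2);b=cv2.resize(d['color'][140:200,190:250,::-1],(400,400),interpolation=2)
cv2.imwrite(f'pics/{n}.png',np.hstack([a,b]))
cv2.imwrite(f'pics/{n}w.png',cv2.resize(r['color'][90:290,160:360,::-1],(600,600),interpolation=2))
E
python3 look.py p6
```

```text
{'t': np.float64(12.275), 'eef_pos': array([0.5175, 0.1851, 0.2254]), 'tool_rot': array([ 1.000e-04,  6.923e-01,  7.216e-01, -1.000e-04]), 'contact_force': array([-0.8903,  0.6017, -0.7903]), 'torque': array([-0.0096,  0.0381, -0.032 ]), 'gripper_width': np.float64(0.2963)}
```

View pics/p6.png

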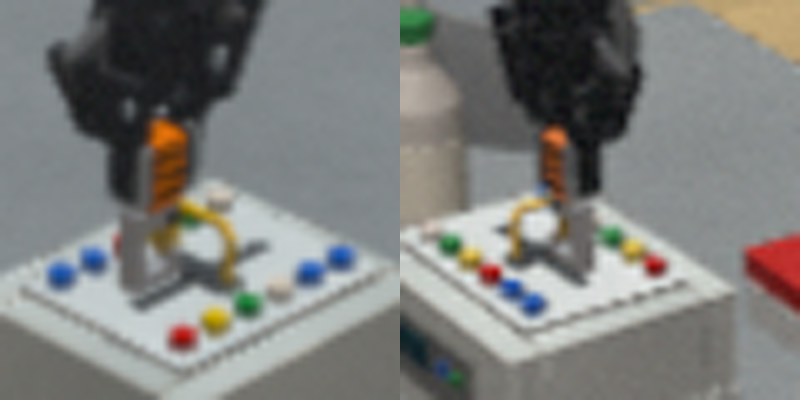

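View pics/p6w.png

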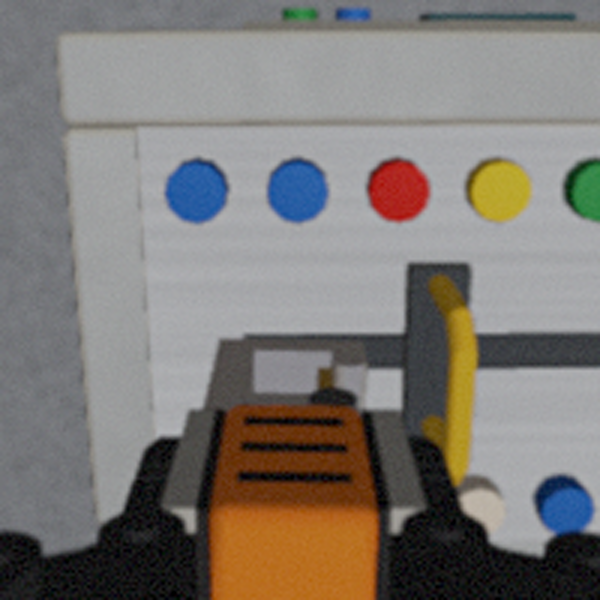

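>>> apply_moves:
  moves:
    - [[0.2, 0, 0], [0, 0, 0], -1]
    - [[0.45, 0, 0], [0, 0, 0], -1]
    - [[0.65, 0, 0], [0, 0, 0], -1]
    - [[0.76, 0, 0], [0, 0, 0], -1]
    - [[0.8, 0, 0], [0, 0, 0], -1]
    - [[0.84, 0, 0], [0, 0, 0], -1]
    - [[0.88, 0, 0], [0, 0, 0], -1]
    - [[0.92, 0, 0], [0, 0, 0], -1]
    - [[0.96, 0, 0], [0, 0, 0], -1]
    - [[1, 0, 0], [0, 0, 0], -1]
    - [[1.04, 0, 0], [0, 0, 0], -1]
    - [[1.08, 0, 0], [0, 0, 0], -1]
    - [[1.12, 0, 0], [0, 0, 0], -1]

```text
t: 14.05
eef_pos: [0.5165, 0.2123, 0.2255]
tool_rot: [0.0, 0.693, 0.721, -0.001]
contact_force: [0.3, -5.6, 2.3]
gripper_width: 0.298
```

```bash
python3 look.py p7
```

```text
{'t': np.float64(14.05), 'eef_pos': array([0.5165, 0.2123, 0.2255]), 'tool_rot': array([ 4.000e-04,  6.926e-01,  7.213e-01, -5.000e-04]), 'contact_force': array([ 0.3216, -5.6453,  2.2562]), 'torque': array([-1.2394,  0.0483,  0.0398]), 'gripper_width': np.float64(0.2982)}
```

View pics/p7.png

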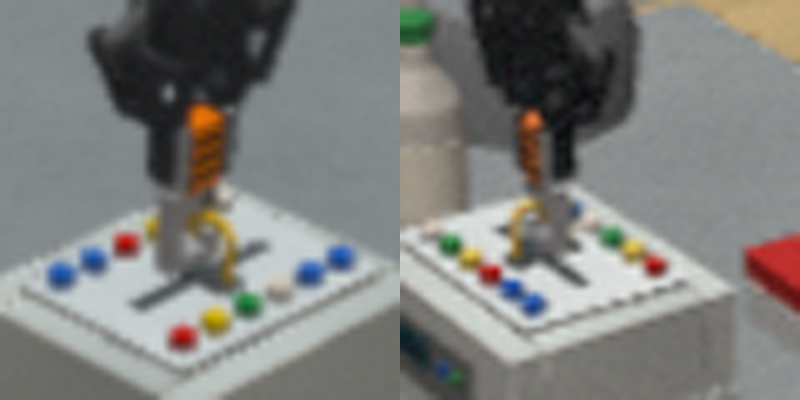

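View pics/p7w.png

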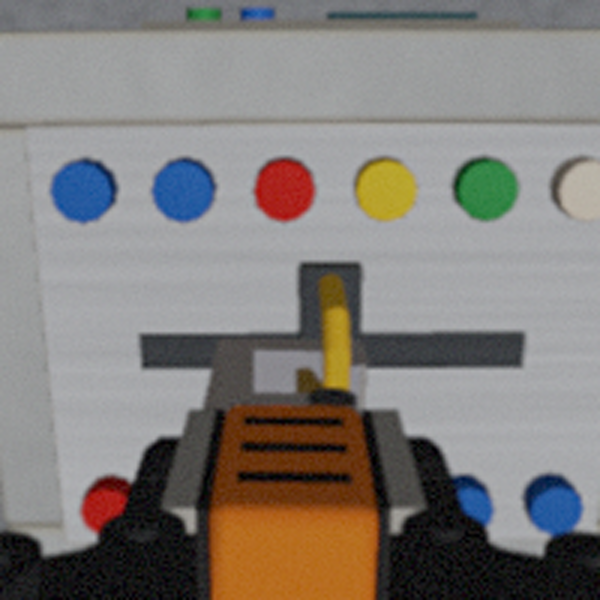

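>>> apply_moves:
  moves:
    - [[0.04, 0, 0], [0, 0, 0], -1]
    - [[0.08, 0, 0], [0, 0, 0], -1]
    - [[0.12, 0, 0], [0, 0, 0], -1]
    - [[0.16, 0, 0], [0, 0, 0], -1]
    - [[0.2, 0, 0], [0, 0, 0], -1]
    - [[0.24, 0, 0], [0, 0, 0], -1]

```text
t: 14.95
eef_pos: [0.5163, 0.2176, 0.2252]
tool_rot: [0.001, 0.693, 0.721, -0.001]
contact_force: [0.4, -7.3, -0.2]
gripper_width: 0.299
```

>>> apply_moves:
  moves:
    - [[0.04, 0, 0], [0, 0, 0], -1]
    - [[0.08, 0, 0], [0, 0, 0], -1]
    - [[0.12, 0, 0], [0, 0, 0], -1]
    - [[0.16, 0, 0], [0, 0, 0], -1]

```text
t: 15.45
eef_pos: [0.5162, 0.2225, 0.2255]
tool_rot: [0.0, 0.693, 0.721, -0.0]
contact_force: [0.5, -4.9, 1.9]
gripper_width: 0.298
```

```bash
python3 look.py p8
```

```text
{'t': np.float64(15.45), 'eef_pos': array([0.5162, 0.2225, 0.2255]), 'tool_rot': array([ 3.000e-04,  6.925e-01,  7.214e-01, -3.000e-04]), 'contact_force': array([ 0.5007, -4.9499,  1.929 ]), 'torque': array([-1.2174, -0.014 ,  0.0312]), 'gripper_width': np.float64(0.298)}
```

View pics/p8w.png

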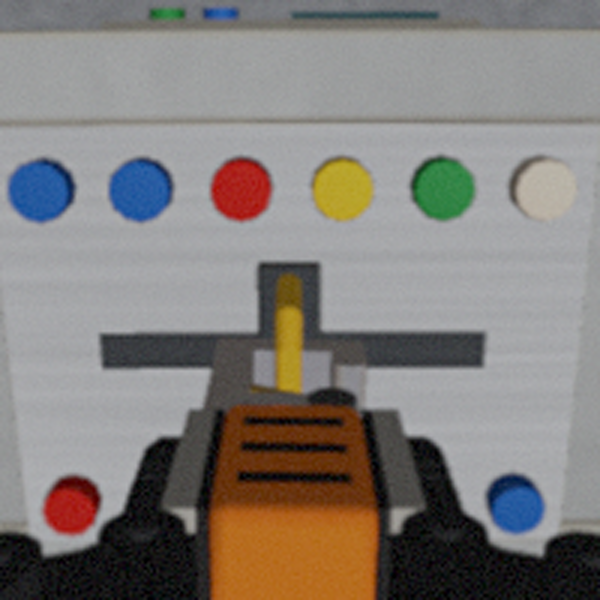

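>>> apply_moves:
  moves:
    - [[0.04, 0, 0], [0, 0, 0], -1]
    - [[0.08, 0, 0], [0, 0, 0], -1]
    - [[0.12, 0, 0], [0, 0, 0], -1]
    - [[0.12, 0, 0], [0, 0, 0], -1]

```text
t: 16.1
eef_pos: [0.5158, 0.2269, 0.2255]
tool_rot: [-0.0, 0.692, 0.722, 0.0]
contact_force: [-0.1, -2.9, 1.5]
gripper_width: 0.292
```

>>> apply_moves:
  moves:
    - [[0, 0, -0.04], [0, 0, 0], -1]
    - [[0, 0, -0.08], [0, 0, 0], -1]
    - [[0, 0, -0.12], [0, 0, 0], -1]
    - [[0, 0, -0.16], [0, 0, 0], -1]
    - [[0, 0, -0.2], [0, 0, 0], -1]
    - [[0, 0, -0.24], [0, 0, 0], -1]
    - [[0, 0, -0.28], [0, 0, 0], -1]
    - [[0, 0, -0.32], [0, 0, 0], -1]
    - [[0, 0, -0.36], [0, 0, 0], -1]
    - [[0, 0, -0.4], [0, 0, 0], -1]
    - [[0, 0, -0.44], [0, 0, 0], -1]
    - [[0, 0, -0.48], [0, 0, 0], -1]

```text
t: 17.6
eef_pos: [0.5157, 0.2266, 0.2374]
tool_rot: [-0.0, 0.692, 0.722, 0.0]
contact_force: [0.7, -0.9, -1.3]
gripper_width: 0.296
```

```bash
python3 look.py p9
```

```text
{'t': np.float64(17.6), 'eef_pos': array([0.5157, 0.2266, 0.2374]), 'tool_rot': array([-1.000e-04,  6.921e-01,  7.218e-01,  0.000e+00]), 'contact_force': array([ 0.6738, -0.9088, -1.3357]), 'torque': array([-0.0212, -0.0101, -0.0225]), 'gripper_width': np.float64(0.2956)}
```

View pics/p9w.png

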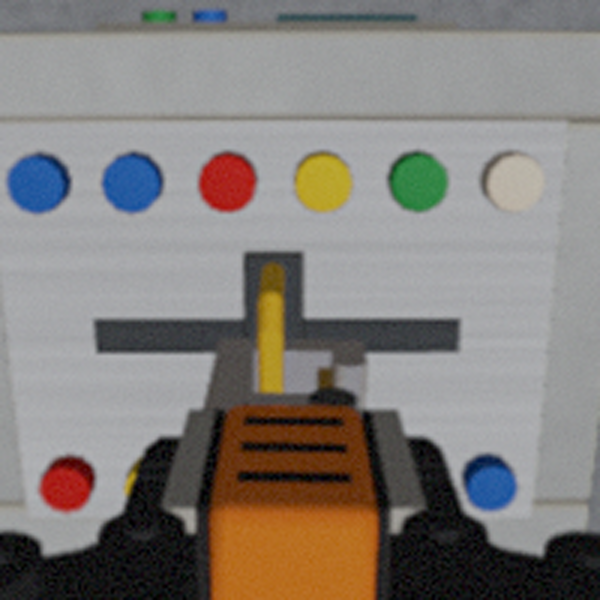

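View pics/p9.png

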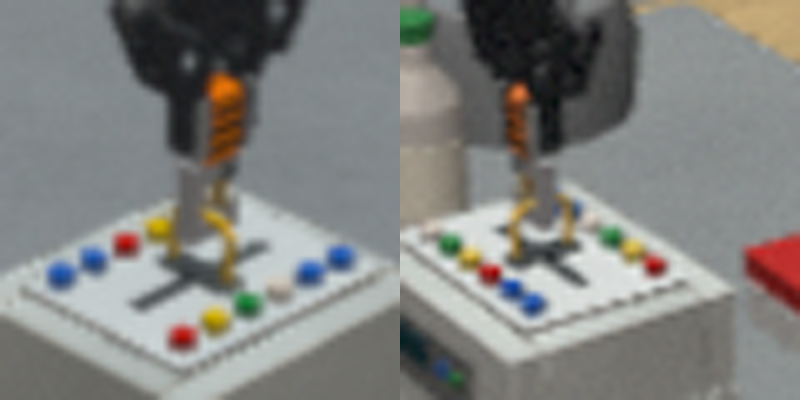

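>>> apply_moves:
  moves:
    - [[-0.04, 0, 0], [0, 0, 0], -1]
    - [[-0.08, 0, 0], [0, 0, 0], -1]
    - [[-0.08, 0, -0.02], [0, 0, 0], -1]
    - [[-0.08, 0, -0.04], [0, 0, 0], -1]
    - [[-0.08, 0, -0.06], [0, 0, 0], -1]
    - [[-0.08, 0, -0.08], [0, 0, 0], -1]
    - [[-0.08, 0, -0.1], [0, 0, 0], -1]
    - [[-0.08, 0, -0.12], [0, 0, 0], -1]
    - [[-0.08, 0, -0.14], [0, 0, 0], -1]
    - [[-0.08, 0, -0.16], [0, 0, 0], -1]
    - [[-0.08, 0, -0.19], [0, 0, 0], -1]
    - [[-0.08, 0, -0.22], [0, 0, 0], -1]
    - [[-0.08, 0, -0.26], [0, 0, 0], -1]
    - [[-0.08, 0, -0.3], [0, 0, 0], -1]

```text
t: 19.5
eef_pos: [0.5158, 0.2243, 0.2449]
tool_rot: [-0.0, 0.692, 0.722, -0.0]
contact_force: [1.2, 0.6, -10.3]
gripper_width: 0.294
```

>>> apply_moves:
  moves:
    - [[0, 0, -0.04], [0, 0, 0], -1]
    - [[0, 0, -0.09], [0, 0, 0], -1]
    - [[0, 0, -0.14], [0, 0, 0], -1]
    - [[0, 0, -0.2], [0, 0, 0], -1]
    - [[0, 0, -0.26], [0, 0, 0], -1]
    - [[0, 0, -0.32], [0, 0, 0], -1]
    - [[0, 0, -0.38], [0, 0, 0], -1]
    - [[0, 0, -0.44], [0, 0, 0], -1]
    - [[0, 0, -0.5], [0, 0, 0], -1]
    - [[0, 0, -0.56], [0, 0, 0], -1]
    - [[0, 0, -0.62], [0, 0, 0], -1]
    - [[0, 0, -0.68], [0, 0, 0], -1]
    - [[0, 0, -0.74], [0, 0, 0], -1]
    - [[0, 0, -0.8], [0, 0, 0], -1]
    - [[0, 0, -0.86], [0, 0, 0], -1]
    - [[0, 0, -0.92], [0, 0, 0], -1]
    - [[0, 0, -0.97], [0, 0, 0], -1]
    - [[0, 0, -1], [0, 0, 0], -1]

```text
t: 21.75
eef_pos: [0.5159, 0.2244, 0.27]
tool_rot: [-0.0, 0.692, 0.722, -0.0]
contact_force: [1.2, 0.7, -9.5]
gripper_width: 0.295
```

```bash
python3 look.py p10
```

```text
{'t': np.float64(21.75), 'eef_pos': array([0.5159, 0.2244, 0.27  ]), 'tool_rot': array([-0.    ,  0.6922,  0.7217, -0.    ]), 'contact_force': array([ 1.1815,  0.6766, -9.4707]), 'torque': array([ 0.1684, -0.0882, -0.0292]), 'gripper_width': np.float64(0.2949)}
```

View pics/p10.png

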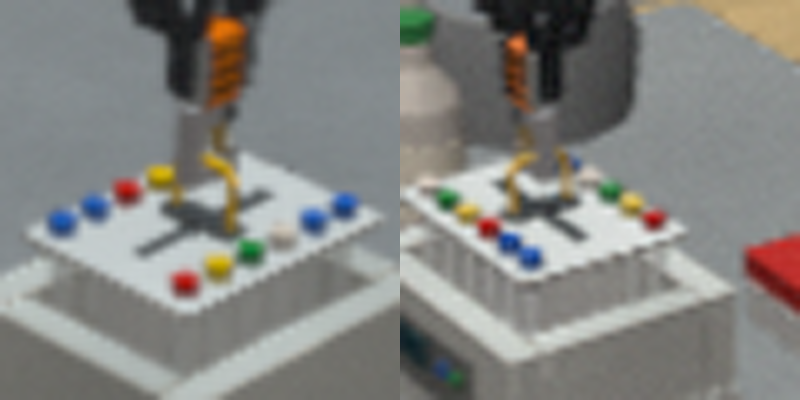

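>>> apply_moves:
  moves:
    - [[0, 0, -0.04], [0, 0, 0], -1]
    - [[0, 0, -0.09], [0, 0, 0], -1]
    - [[0, 0, -0.14], [0, 0, 0], -1]
    - [[0, 0, -0.2], [0, 0, 0], -1]
    - [[0, 0, -0.26], [0, 0, 0], -1]
    - [[0, 0, -0.32], [0, 0, 0], -1]
    - [[0, 0, -0.38], [0, 0, 0], -1]
    - [[0, 0, -0.44], [0, 0, 0], -1]
    - [[0, 0, -0.5], [0, 0, 0], -1]
    - [[0, 0, -0.56], [0, 0, 0], -1]
    - [[0, 0, -0.62], [0, 0, 0], -1]
    - [[0, 0, -0.68], [0, 0, 0], -1]
    - [[0, 0, -0.74], [0, 0, 0], -1]
    - [[0, 0, -0.79], [0, 0, 0], -1]
    - [[0, 0, -0.82], [0, 0, 0], -1]
    - [[0, 0, -0.83], [0, 0, 0], -1]
    - [[0, 0, -0.83], [0, 0, 0], -1]

```text
t: 24.02
eef_pos: [0.5159, 0.2244, 0.2907]
tool_rot: [-0.0, 0.692, 0.722, 0.0]
contact_force: [0.2, 0.2, -8.9]
gripper_width: 0.297
```

```bash
python3 look.py p11
```

```text
{'t': np.float64(24.025), 'eef_pos': array([0.5159, 0.2244, 0.2907]), 'tool_rot': array([-0.    ,  0.6922,  0.7217,  0.    ]), 'contact_force': array([ 0.171 ,  0.1963, -8.8791]), 'torque': array([0.1141, 0.0048, 0.0139]), 'gripper_width': np.float64(0.2971)}
```

View pics/p11w.png

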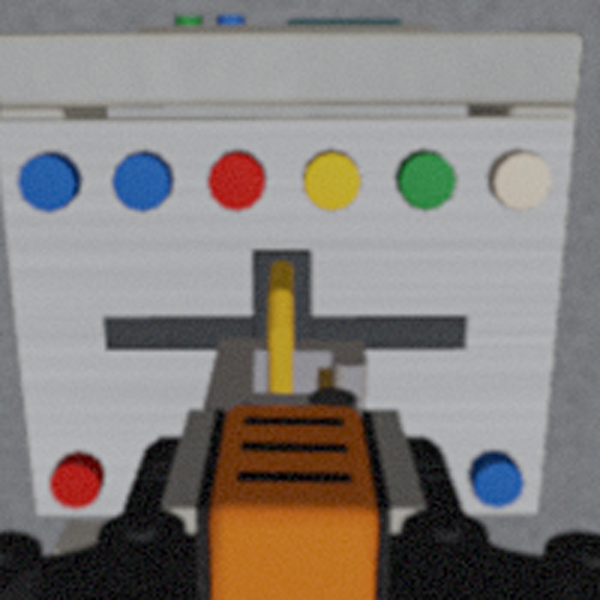

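View pics/p11.png

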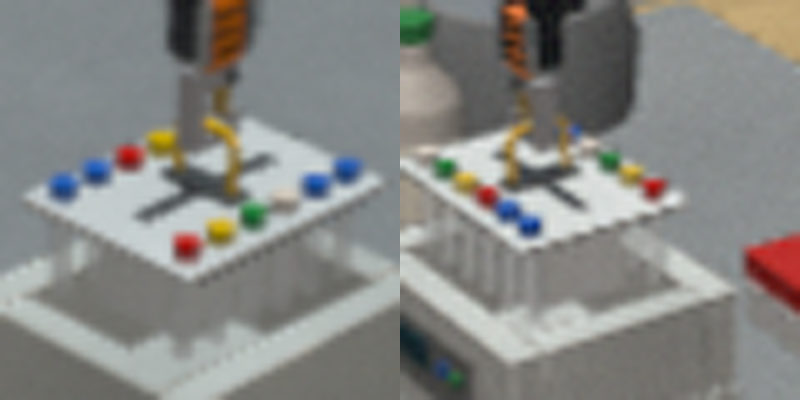

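>>> apply_moves:
  moves:
    - [[0, 0, 0.02], [0, 0, 0], -1]
    - [[0, 0, 0.05], [0, 0, 0], -1]
    - [[0, 0, 0.07], [0, 0, 0], -1]
    - [[0, 0, 0.07], [0, 0, 0], -1]
  force: 20

```text
t: 24.68
eef_pos: [0.5163, 0.2245, 0.2895]
tool_rot: [0.0, 0.692, 0.722, 0.001]
contact_force: [0.7, -0.6, -1.1]
gripper_width: 0.297
```

>>> apply_moves:
  moves:
    - [[0, 0, 0], [0, 0, 0], -0.38]
    - [[0, 0, 0], [0, 0, 0], -0.34]
    - [[0, 0, 0], [0, 0, 0], -0.3]
    - [[0, 0, 0], [0, 0, 0], -0.25]
    - [[0, 0, 0], [0, 0, 0], -0.2]
    - [[0, 0, 0], [0, 0, 0], -0.15]
    - [[0, 0, 0], [0, 0, 0], -0.1]
    - [[0, 0, 0], [0, 0, 0], -0.1]
    - [[0, 0, 0], [0, 0, 0], -0.1]

```text
t: 25.8
eef_pos: [0.5159, 0.2244, 0.2889]
tool_rot: [-0.0, 0.692, 0.722, 0.0]
contact_force: [0.3, -0.5, 0.5]
gripper_width: 0.449
```

```bash
python3 look.py p12
```

```text
{'t': np.float64(25.8), 'eef_pos': array([0.5159, 0.2244, 0.2889]), 'tool_rot': array([-0.    ,  0.6922,  0.7217,  0.    ]), 'contact_force': array([ 0.337 , -0.5422,  0.5204]), 'torque': array([ 0.0074, -0.0096,  0.0162]), 'gripper_width': np.float64(0.4494)}
```

View pics/p12w.png

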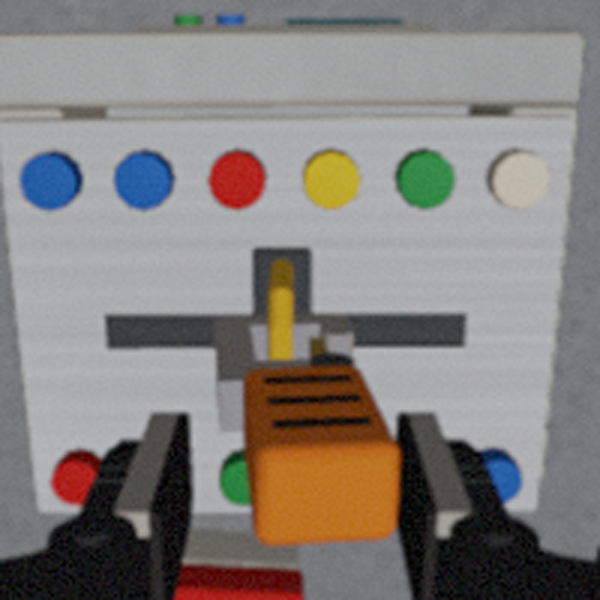

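View pics/p12.png

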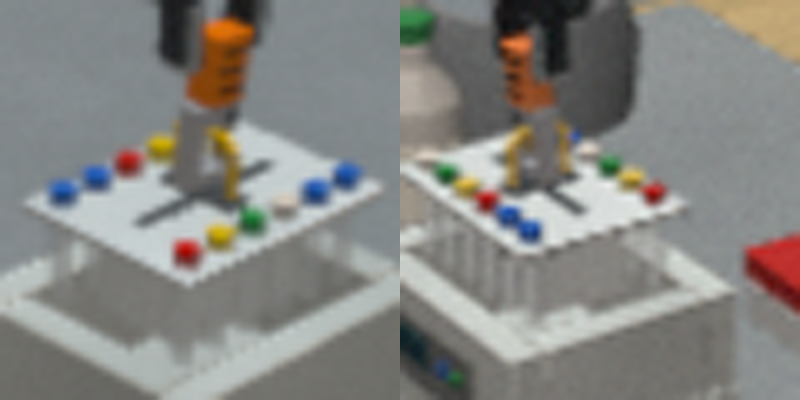

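>>> apply_moves:
  moves:
    - [[0, 0, 0], [0, 0, 0], 0]
    - [[0, 0, 0], [0, 0, 0], 0.15]
    - [[0, 0, 0], [0, 0, 0], 0.3]
    - [[0, 0, 0], [0, 0, 0], 0.45]
    - [[0, 0, 0], [0, 0, 0], 0.6]
    - [[0, 0, 0], [0, 0, 0], 0.75]
    - [[0, 0, 0], [0, 0, 0], 0.9]
    - [[0, 0, 0], [0, 0, 0], 1]
    - [[0, 0, 0], [0, 0, 0], 1]
    - [[0, 0, 0], [0, 0, 0], 1]

```text
t: 27.2
eef_pos: [0.5159, 0.2244, 0.2889]
tool_rot: [-0.0, 0.692, 0.722, 0.0]
contact_force: [0.5, -0.4, -0.0]
gripper_width: 0.997
```

```bash
python3 look.py p13
```

```text
{'t': np.float64(27.2), 'eef_pos': array([0.5159, 0.2244, 0.2889]), 'tool_rot': array([-0.    ,  0.6922,  0.7217,  0.    ]), 'contact_force': array([ 0.4615, -0.3894, -0.0239]), 'torque': array([-0.0077,  0.0005,  0.0037]), 'gripper_width': np.float64(0.9968)}
```

View pics/p13w.png

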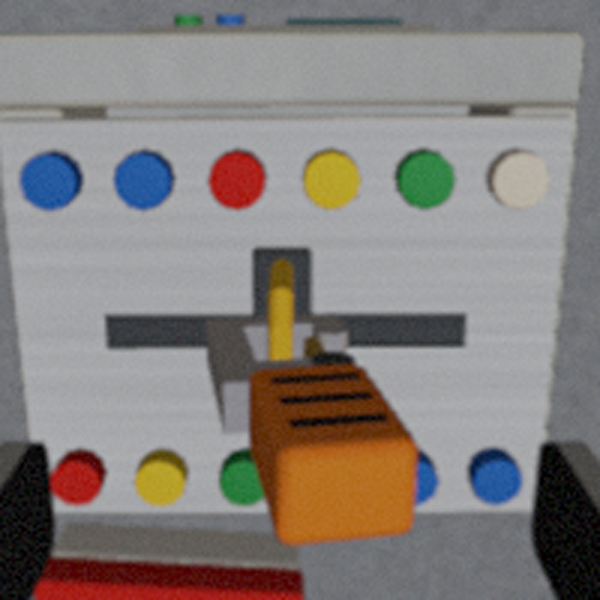

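View pics/p13.png

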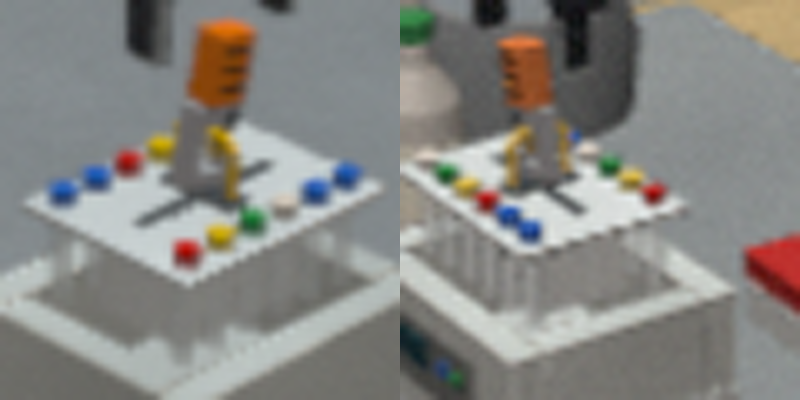

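>>> apply_moves:
  moves:
    - [[0, 0, -0.2], [0, 0, 0], 1]
    - [[0, 0, -0.6], [0, 0, 0], 1]
    - [[0, 0, -1.2], [0, 0, 0], 1]
    - [[0, 0, -2], [0, 0, 0], 1]
    - [[0, 0, -2.8], [0, 0, 0], 1]
    - [[0, 0, -3.6], [0, 0, 0], 1]
    - [[0, 0, -4.2], [0, 0, 0], 1]
    - [[0, 0, -4.4], [0, 0, 0], 1]
    - [[0, 0, -4.4], [0, 0, 0], 1]
    - [[0, 0, -4.4], [0, 0, 0], 1]
    - [[0, 0, -4.4], [0, 0, 0], 1]

```text
t: 28.72
eef_pos: [0.5157, 0.2243, 0.3982]
tool_rot: [-0.0, 0.692, 0.722, -0.001]
contact_force: [0.4, -0.3, -0.1]
gripper_width: 1.005
```

```bash
python3 look.py p14; python3 -c "
from h import *
save('scene','s_end.png')"
```

```text
{'t': np.float64(28.725), 'eef_pos': array([0.5157, 0.2243, 0.3982]), 'tool_rot': array([-2.000e-04,  6.922e-01,  7.217e-01, -6.000e-04]), 'contact_force': array([ 0.4147, -0.2566, -0.1225]), 'torque': array([-0.0487, -0.0077,  0.051 ]), 'gripper_width': np.float64(1.0052)}
```

View pics/p14w.png

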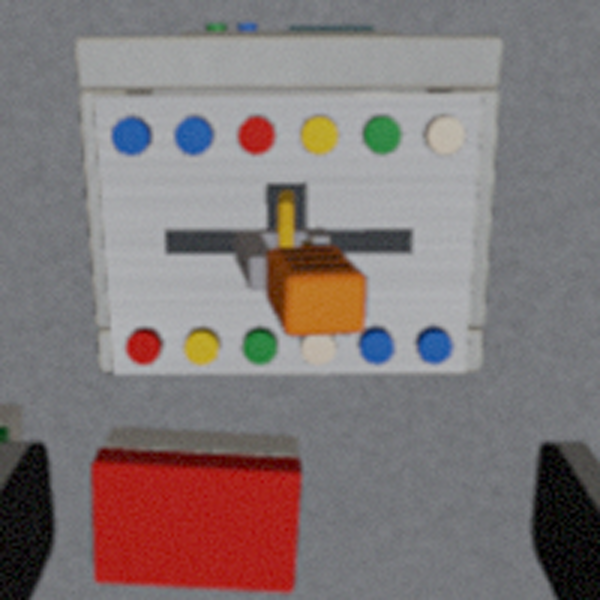

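View pics/p14.png

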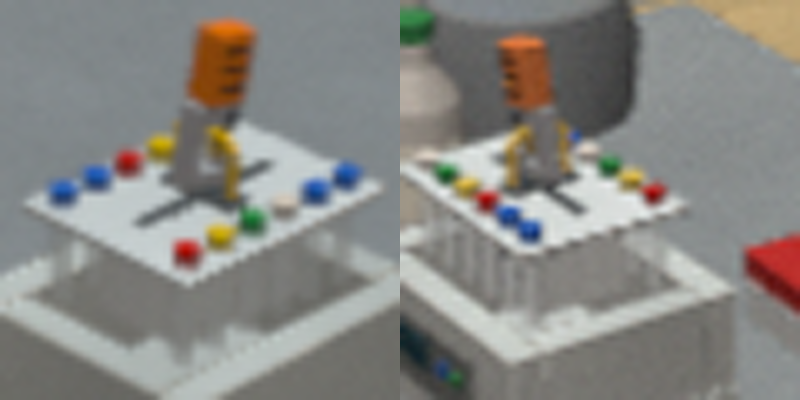

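View pics/s_end.png

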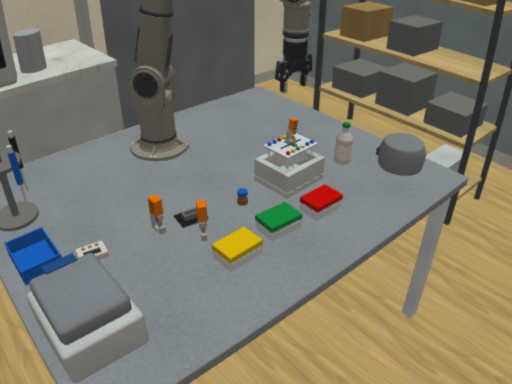

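```bash
python3 - <<'E'
from h import *
s=read_camera('scene');d=read_camera('side')
k=60/400
S=lambda x,y:(x*k+260-.4,y*k+115-.4); D=lambda x,y:((x-400)*k+190-.4,y*k+140-.4)
# scene near corner = (+x,-y); side right corner = (+x,-y); side near (520,252) = (-x,-y) = scene left(25,203)
print(tri([(s,None,S(190,283)),(d,None,D(690,203))])[0],tri([(s,None,S(25,203)),(d,None,D(522,252))])[0])
E
```

```text
[0.58116068 0.14829634 0.14224421] [0.46590592 0.14431844 0.1414591 ]
```

```bash
python3 -c "
from station import *
print(hand_in(), get_obs()['t'])"
```

```text
the job is handed in; nothing more can be done
the job is handed in; nothing more can be done
```

I clipped the small hook from the stand onto the yellow eye, drew the rack up about 5 cm by the hook alone and let go. I handed the job in just after t = 28.7 s.

- **Clipping:** The force readings on the eye peaked at about 7 N. I read the force only at the end of each move call, so a brief higher peak could have been missed. After the hook rose 12 mm, the wrist picture showed the bar in the throat and the gate shut behind it.
- **Lift:** The reading was about −9 to −10 N including the hook's weight, at about 12 mm/s. The arm's travel puts the rack about 51 mm up. My rough triangulation of two plate corners after release gave z ≈ 0.142 m, or about 48 mm, so the two disagree by about 3 mm.
- **End state:** When released, the hook slid down a little on the eye. It now stands tilted and steady on the rack, still clipped; the handle hides the gate in the last wrist picture. The gripper is about 11 cm higher and touches nothing. The other things look unmoved in the last scene picture.

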